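# Put a crucible away in the desiccator

## Robot

A 6-joint arm with a two-finger parallel gripper is mounted at the origin on the work surface. World frame = base frame: x ahead of the robot, y to its left, z up, the work surface at z = 0. Lengths are in m, angles in rad, forces in N, time in s.
With the tool pointing down it reaches from about 0.425 to 0.95 m from the base axis. Payload 3.5 kg.
Tool frame: the origin (TCP) lies between the finger pads; the fingertips stand 19 mm ahead of it and the grasp point (between the pads) is the TCP; z points along the fingers, y is the line along which they close (so a half turn about z gives the same grasp; the last joint's range is limited). The gripper opens to 85 mm and grips with 20 to 120 N. Pads are 22 mm wide; open, the fingers measure 114 mm over their backs; the gripper's body (76 mm by 85 mm) begins 54 mm behind the grasp point. The pads swing forward as they close: fully open they stand 13 mm farther back than shut.
Start: joints at [-1.492, 0.286, 1.577, -0, 1.279, -0.15], TCP at [0.153, -0.657, 0.25] pointing down, gripper open.
Joint ranges: [-2.77, 2.77], [-0.9, 2.22], [0.21, 2.48], [-1.53, 4.67], [0.24, 2.81], [-2.84, 2.84]. Speed limits (rad/s): [2.79, 2.79, 3.14, 3.14, 3.14, 3.14].

## Interface

Orientations are given as a unit quaternion [x, y, z, w].
In Python, from plant import monitor, eyes, ctrl gives the robot as it stands.
- The arm moves only by the shell command python3 -m handwheel 'ROWS' [FORCE]. ROWS is JSON, a list of rows, each a list of 7 numbers: the shift along the tool's x, y, z in units of 40 cm (1.0 is 40 cm), then the turn, a rotation vector about the tool's x, y, z in units of pi rad (1.0 is pi rad), then the opening, from -1 (shut) to 1 (fully open). A call has 1 to 12 rows; each row is the pose to reach, as a shift and turn from the pose commanded when the call began, along the tool's axes at that moment, turning the shorter way round; what a row does not reach only later rows make up. A row lasts 1/8 s, in which the tool goes at most 62.5 mm and 10.7 degrees, less where a joint would pass 70% of its speed; a pose out of reach is approached as far as the arm can. A call with a number of a shift or a turn outside -1 to 1 is refused whole. A call with a gripper value outside its range is refused whole. The fingers move at their own pace and stop on an object; FORCE is the grip in N (left out, the last holds). Time passes only in rows, so rows that repeat a pose let the fingers close. It gives the time, the measured TCP pose, the force, the opening and the grip force at its end, in the units of the state.
- monitor.get_state(): the state, without advancing time (a new reading comes with each control period).
- eyes.read_camera(name): name is "scene" or "side" or "wrist"; returns the picture (384x512x3 uint8, red, green, blue); there is no depth.
- eyes.camera_params(name): a dict with "K" (3x3 intrinsics, pixels), "R" (3x3) and "t" (3): a world point X has camera coordinates R X + t. Camera axes: x right, y down, z forward; pixel columns grow to the right and rows downward; lengths in m; the calibration is good to about 2 mm. A picture is of the moment at which its call begins: read the wrist's pose just before it. camera_params takes no time and is no camera call; for the wrist camera it gives the pose at the moment of the call.
- ctrl.sign_off(): hands the job in; it is judged then, once.
The state is a dict: "time": time; "qpos": joint angles; "dq": joint speeds; "joint_efforts": joint torques, N m; "eef_pos": TCP position; "tcp_rot": TCP orientation; "contact_force": force on the tool from outside, world axes, zero at the start; "wrist_torque": the same for the moment, N m; "opening": opening from 0.0 (shut) to 1.0 (fully open); "finger_force": force on a finger pad.
Only numpy, scipy, OpenCV 4.12 (cv2) and the standard library are available. Lean on these libraries where they do the work, as an engineer would, in place of code of your own. Each camera call takes 0.05 s, during which the arm holds its last target. There are 200 camera calls.

## Task

Put the covered crucible that stands on the bench beside the glass vial into the desiccator to keep dry: lift the desiccator's lid off by its knob and set it aside, rim down and wholly on the clean pad, stand the crucible upright on the desiccator's plate next to the one already there, then put the lid back squarely on the rim. Set everything down gently, never dropping it, and let go; do not knock the glass shelf, and leave the desiccator, the crucible already inside and the other things on the bench where they are.

Things in the scene. Friction and masses are not known exactly. Their poses are not given: they have to be found in the camera images.
- lid: Loose clear plastic lid, 0.24 to 0.42 kg: flat flange 160 mm across, 6 mm thick; on it a hollow dome 140 mm across (132 inside) with its flat top at 46 mm; then a neck 18 mm across and a grey knob, an upright cylinder 32 mm across, from 58 to 86 mm. Origin: centre of the flange's underside; z up through the knob. Starts on the desiccator's rim, flat on flat, held by its weight only.
- desiccator: White bowl standing loose, 1.6 kg: flat rim 160 mm across (132 inside) with its top at 110 mm; bowl 140 mm across; inside, a flat perforated metal plate, top at 78 mm, 131 mm across. Origin: centre of its underside; z up. Half under the shelf: the shelf's front edge is 3 to 24 mm beyond the knob's axis (+x), so an upright gripper meets the shelf: lean it back towards the robot.
- crucible: The crucible to put away: white alumina cylinder with its flat cover on (fixed), 40 mm across, 50 mm tall in all; the cover is the top 4 mm, 37 mm across; 90 g. Origin: centre of its underside; z up. Stands on the bench; the vial stands 58 mm from it, centre to centre, towards +x within 52 degrees either way.
- neighbour: Bystander: an identical covered crucible already on the far (+x) part of the desiccator's plate, 22 to 38 mm from its centre, under the lid. Its top stands 18 mm above the desiccator's rim, so the lid must rise more than that before it goes sideways. Origin: centre of its underside; z up.
- pad: Clean white flat pad lying fixed on the bench, 200 x 200 mm, 2 mm thick, its top at z = 2 mm. Origin: centre of its underside; x and y along its edges.
- shelf: Fixed glass shelf. Origin: on the bench under the board's middle; x to the back, y along it. Board 170 (x) by 600 mm (y), 8 mm thick, underside at 290 mm, front edge at x = -85 mm; bars 14 mm wide under both ends down to 280 mm; posts 18 mm across at x = 55, y = +-285 mm, feet 110 x 50 x 6 mm reaching to x = -35 mm; bottles to 95 mm tall on it, 145 to 265 mm from the middle.
- mortar: White mortar, 92 mm across, 45 mm tall, its pestle leaning out over the rim (fixed in it) on its +x side to 66 mm from the centre and 80 mm height; bystander. Origin: centre of its underside; z up.
- die_ring: Dark grey flat die ring lying flat, 92 mm across, 24 mm tall with a hole in the middle; bystander. Origin: centre of its underside; z up.
- vial: Small capped glass sample vial standing next to the crucible, 28 mm across, 60 mm tall; bystander. Origin: centre of its underside; z up.

How it is judged:
On the way, in this order (a step that is already met when the one before it is completed fails the run):
1. the lid stands rim down on the pad, wholly on it, let go (x of lid in the frame of pad between -0.022 and 0.022 m and y of lid in the frame of pad between -0.022 and 0.022 m and z of lid in the frame of pad between -0.003 and 0.007 m and angle between lid's own z axis and vertical below 0.08 rad and contact force between the fingers and lid below 0.2 N), for 0.2 s.
2. the crucible stands upright on the desiccator's plate, let go (horizontal distance between crucible and desiccator below 0.048 m and z of crucible in the frame of desiccator between 0.073 and 0.085 m and angle between crucible's own z axis and vertical below 0.08 rad and contact force between the fingers and crucible below 0.2 N and linear speed of crucible below 0.02 m/s), for 0.2 s.
At the end, for the whole second after the job is handed in: The lid lies flat on the desiccator's rim, centred to 9 mm, and the crucible stands upright on the plate inside; both are let go and at rest (horizontal distance between lid and desiccator below 0.009 m and z of lid in the frame of desiccator between 0.106 and 0.115 m and angle between lid's own z axis and vertical below 0.04 rad and horizontal distance between crucible and desiccator below 0.048 m and z of crucible in the frame of desiccator between 0.073 and 0.085 m and angle between crucible's own z axis and vertical below 0.08 rad and contact force between the fingers and lid below 0.2 N and linear speed of each of lid, crucible below 0.01 m/s); the robot touches nothing.
It fails at once if the lid or the crucible is let fall (free and faster than 0.5 m/s, a drop of over 12 mm) ((linear speed of lid above 0.5 m/s and contact force between the fingers and lid below 0.05 N) or (linear speed of crucible above 0.5 m/s and contact force between the fingers and crucible below 0.05 N)).
It fails at once if the glass shelf is knocked (over 4 N) (contact force between anything else and shelf above 4 N).
It fails at once if the desiccator is shoved more than 20 mm or tipped (distance of desiccator from where it was at the start of the episode above 0.02 m or angle between desiccator's own z axis and vertical above 0.35 rad).
It fails at once if the crucible already inside is shoved more than 15 mm or upset (distance of neighbour from where it was at the start of the episode above 0.015 m or angle between neighbour's own z axis and vertical above 0.35 rad).
It fails at once if the mortar, die ring or vial is shoved more than 15 mm or upset ((distance of mortar from where it was at the start of the episode above 0.015 m or angle between mortar's own z axis and vertical above 0.35 rad) or (distance of die_ring from where it was at the start of the episode above 0.015 m or angle between die_ring's own z axis and vertical above 0.35 rad) or (distance of vial from where it was at the start of the episode above 0.015 m or angle between vial's own z axis and vertical above 0.35 rad)).
It also fails if it takes over 72 s, if anything falls off the work surface, if the arm or the gripper's body presses on something with over 40 N, if the wrist force passes 120 N, or if a joint passes its speed limit or range.

## Working session

There is one attempt and no reset: what is moved stays moved. The work goes in short steps, Python scripts to look and compute and a shell command to move; the robot and the scene stay as the last step left them, time stands still between calls to the robot, and variables do not carry over. Pictures are saved under pics/ and viewed, at most 10 in all, crops included, and the job is handed in when it is done.

```bash
ls; mkdir -p pics; python3 - <<'E'
from plant import monitor, eyes
import cv2, numpy as np
print(monitor.get_state())
for n in("scene","side"):
    im=eyes.read_camera(n); cv2.imwrite(f"pics/{n}0.png",im[:,:,::-1])
    p=eyes.camera_params(n); print(n,np.round(p["K"],1).tolist(),np.round(p["R"],4).tolist(),np.round(p["t"],4).tolist())
E
```

```text
pics
{'time': 0.0, 'qpos': array([-1.49197717e+00,  2.87201402e-01,  1.57819235e+00,  1.46715247e-06,
        1.27859270e+00, -1.50020637e-01]), 'dq': array([ 0.0008223 , -0.00059959,  0.00282211,  0.00154806,  0.00100922,
       -0.00089526]), 'joint_efforts': array([-4.76143723e-04, -4.05979764e+01, -2.92630076e+01, -1.58456933e-04,
        5.80456399e-03,  3.14365941e-06]), 'eef_pos': array([ 0.15308865, -0.65677714,  0.24891498]), 'tcp_rot': array([ 9.93460494e-01,  1.14170107e-01,  4.33032552e-05, -1.19611519e-03]), 'contact_force': array([ 0.54860168, -0.18181312, -0.33004403]), 'wrist_torque': array([ 0.0177482 ,  0.00422956, -0.03959863]), 'finger_force': 0.0, 'opening': 1.002336178639212}
scene [[450.5, 0.0, 253.0], [0.0, 450.5, 196.5], [0.0, 0.0, 1.0]] [[0.1296, -0.9916, -0.0004], [-0.9356, -0.1221, -0.3313], [0.3285, 0.0433, -0.9435]] [-0.0856, 0.6399, 0.9159]
side [[405.7, 0.0, 252.0], [0.0, 405.7, 196.8], [0.0, 0.0, 1.0]] [[-0.4635, -0.8861, -0.0076], [-0.6675, 0.3547, -0.6547], [0.5828, -0.2984, -0.7558]] [0.3048, 0.4947, 0.6902]
```

View pics/scene0.png

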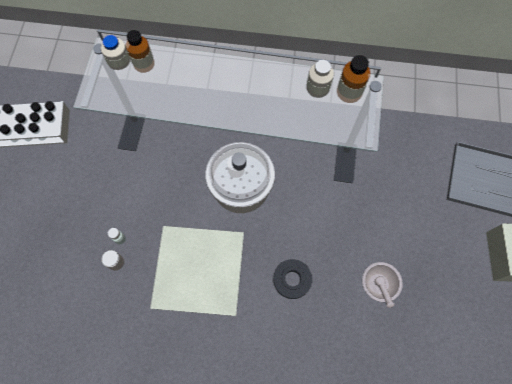

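View pics/side0.png

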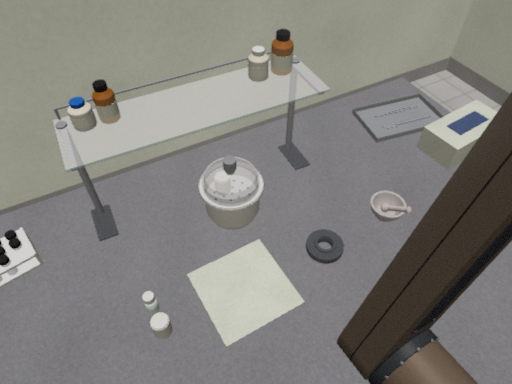

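The scene view shows the lid knob near (239,160), crucible (111,260), vial (115,236), pad corners near (161,227),(243,230),(237,314),(152,306), ring (292,279) and mortar (382,282). The side view shows the knob at (230,165), crucible (160,323) and vial (150,300). I'll enlarge these to get better pixel positions.

```bash
python3 - <<'E'
import cv2, numpy as np
a=cv2.imread("pics/scene0.png"); b=cv2.imread("pics/side0.png")
def c(im,x,y,w,h): 
    return cv2.resize(im[y:y+h,x:x+w],(400,300),interpolation=cv2.INTER_CUBIC)
m=np.vstack([np.hstack([c(a,190,130,100,75),c(b,180,145,100,75)]),np.hstack([c(a,80,215,80,60),c(b,125,280,80,60)])])
cv2.imwrite("pics/m1.png",m)
E
```

```text
(no output)
```

View pics/m1.png

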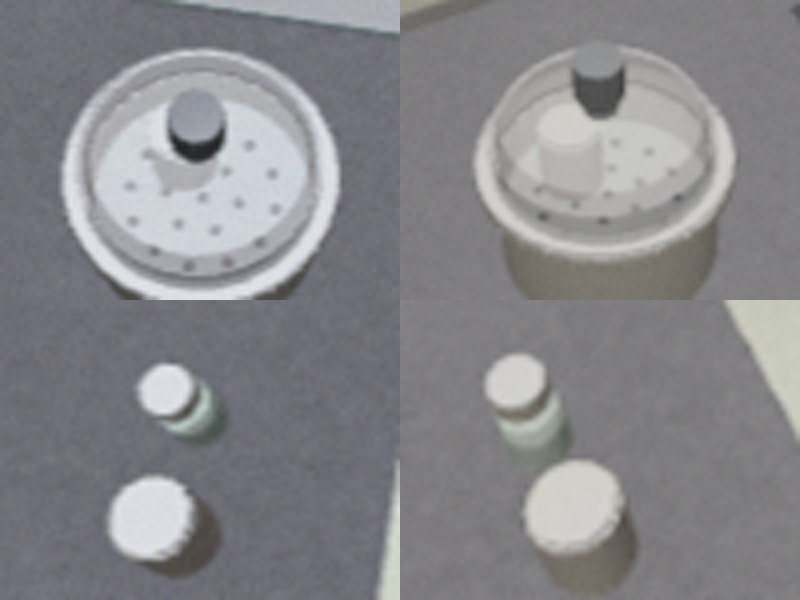

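The crops give these pixel positions:

| Point | Scene | Side |
|---|---|---|
| Knob top | (239.2,159.2) | (229.5,160.5) |
| Neighbour top | – | (222.5,178) |
| Crucible top | (110.4,258.4) | (159.8,320.8) |
| Vial top | (113.4,233) | (148.4,296.2) |

Next is triangulation.

```bash
cat > h.py <<'E'
import numpy as np, cv2
from plant import monitor, eyes
from scipy.spatial.transform import Rotation as Rot
def P(n): return eyes.camera_params(n)
def ray(p,uv):
    R=np.array(p["R"]);t=np.array(p["t"]);d=R.T@np.linalg.solve(p["K"],[uv[0],uv[1],1.]);return -R.T@t,d/np.linalg.norm(d)
def plane(p,uv,z):
    c,d=ray(p,uv);return c+d*(z-c[2])/d[2]
def tri(rs):
    A=sum(np.eye(3)-np.outer(d,d) for c,d in rs);b=sum((np.eye(3)-np.outer(d,d))@c for c,d in rs)
    X=np.linalg.solve(A,b);return X,[np.linalg.norm((np.eye(3)-np.outer(d,d))@(X-c)) for c,d in rs]
def proj(p,X):
    c=np.array(p["R"])@np.asarray(X)+p["t"];u=np.array(p["K"])@c;return u[:2]/u[2]
def pose():
    s=monitor.get_state();return s["eef_pos"],Rot.from_quat(s["tcp_rot"])
def rel(target,Rt,base=None):
    "print row numbers to reach target pose from commanded pose (pos,Rot)"
    p,R=base or pose()
    print("shift",np.round(R.inv().apply(np.asarray(target)-p)/.4,4),"turn",np.round((R.inv()*Rt).as_rotvec()/np.pi,4))
def frame(z,y):
    z=np.array(z,float);z/=np.linalg.norm(z);y=np.array(y,float);y-=z*(y@z);y/=np.linalg.norm(y)
    return Rot.from_matrix(np.c_[np.cross(y,z),y,z])
E
python3 - <<'E'
from h import *
np.set_printoptions(precision=4,suppress=True)
s,d=P("scene"),P("side")
for n,a,b,z in[("knob",(239,159),(229.2,160.2),.196),("cru",(110.2,258.2),(159.6,320.6),.05),("vial",(113.2,232.8),(148.2,296),.06)]:
    print(n,*tri([ray(s,a),ray(d,b)]),plane(s,a,z),plane(d,b,z))
print("nb",plane(d,(222.3,178),.128))
im=cv2.imread("pics/scene0.png").astype(int)
# pad: greenish white
m=((im[:,:,1]>140)&(im[:,:,1]-im[:,:,0]>8)).astype(np.uint8)
m[:, :140]=0;m[:,260:]=0;m[:215]=0;m[325:]=0
c=max(cv2.findContours(m,0,2)[0],key=cv2.contourArea)
w=np.array([plane(s,q[0],.002)[:2] for q in c],np.float32)
print("pad",cv2.minAreaRect(w)); 
def circ(im,x0,x1,y0,y1,th,z,p,nm):
    m=np.zeros(im.shape[:2],np.uint8);g=im.min(2);m[y0:y1,x0:x1]=(g[y0:y1,x0:x1]>th)
    c=max(cv2.findContours(m,0,1)[0],key=cv2.contourArea)
    w=np.array([plane(p,q[0],z)[:2] for q in c],np.float32);print(nm,cv2.minEnclosingCircle(w),cv2.fitEllipse(w),len(w))
circ(im,90,130,245,275,185,.05,s,"cru scene")
im2=cv2.imread("pics/side0.png").astype(int)
circ(im2,150,175,311,331,170,.05,d,"cru side")
circ(im,203,277,142,210,165,.116,s,"rim scene")
# dark ring and mortar
print("ring",plane(s,(292,279),.024),"mortar",plane(s,(382,280),.045))
print("shelf front", [plane(s,q,.298) for q in((150,115),(300,136))])
print("feet",plane(s,(131,150),.006),plane(s,(345,181),.006))
E
```

```text
knob [0.6981 0.0358 0.1923] [np.float64(0.0011081039804137994), np.float64(0.001108103980413809)] [0.6956 0.0347 0.196 ] [0.6957 0.0379 0.196 ]
cru [0.4757 0.3096 0.0462] [np.float64(0.0011003079740382598), np.float64(0.0011003079740383376)] [0.4743 0.3074 0.05  ] [0.4747 0.3103 0.05  ]
vial [0.5333 0.3127 0.058 ] [np.float64(0.0012357795225483499), np.float64(0.0012357795225483557)] [0.532 0.311 0.06 ] [0.5332 0.3136 0.06  ]
nb [0.7125 0.0523 0.128 ]
pad ((0.483629435300827, 0.10974711924791336), (0.19904327392578125, 0.19882023334503174), 2.6620709896087646)
cru scene ((0.47523683309555054, 0.3096572160720825), 0.018222060054540634) ((0.4749220609664917, 0.30932265520095825), (0.033008866012096405, 0.035097409039735794), 54.08977508544922) 43
cru side ((0.47507327795028687, 0.31067952513694763), 0.01942487806081772) ((0.4757389724254608, 0.31143295764923096), (0.03488531708717346, 0.03686634451150894), 32.22198486328125) 53
rim scene ((0.6956825256347656, 0.03510535880923271), 0.07967396080493927) ((0.6955946683883667, 0.0352582186460495), (0.1559116095304489, 0.1565365046262741), 4.53903865814209) 185
ring [ 0.4854 -0.1143  0.024 ] mortar [ 0.5062 -0.3164  0.045 ]
shelf front [array([0.7213, 0.2109, 0.298 ]), array([ 0.7137, -0.0842,  0.298 ])]
feet [0.768  0.3355 0.006 ] [ 0.7534 -0.2242  0.006 ]
```

The desiccator is at about (0.696, 0.036), the crucible at (0.475, 0.310) and the pad at (0.484, 0.110). The shelf edge is about 21 mm beyond the knob. Next I'll work out the first leg, leaning the gripper 35°.

```bash
python3 - <<'E'
from h import *
t=np.radians(35);Rt=frame([np.sin(t),0,-np.cos(t)],[0,-1,0])
rel([.42,-.28,.30],Rt); rel([.638,.036,.266],Rt,(np.array([.42,-.28,.30]),Rt))
E
```

```text
shift [ 0.8636 -0.7664 -0.1254] turn [-0.0229  0.1936  0.0703]
shift [ 0.3977 -0.79    0.3822] turn [0. 0. 0.]
```

```bash
python3 -m handwheel '[[0.1,-0.09,-0.0151,0,0.025,0.01,1],[0.216,-0.192,-0.0314,-0.006,0.048,0.018,1],[0.32,-0.287,-0.047,-0.009,0.072,0.026,1],[0.432,-0.383,-0.063,-0.012,0.097,0.035,1],[0.54,-0.479,-0.078,-0.014,0.12,0.044,1],[0.648,-0.575,-0.094,-0.017,0.145,0.053,1],[0.756,-0.67,-0.11,-0.02,0.17,0.06,1],[0.8636,-0.7664,-0.1254,-0.0229,0.1936,0.0703,1],[0.8636,-0.7664,-0.1254,-0.0229,0.1936,0.0703,1],[0.8636,-0.7664,-0.1254,-0.0229,0.1936,0.0703,1]]'; python3 -c "
from h import *;s=monitor.get_state();print(s['qpos'].round(4).tolist(),s['eef_pos'],s['tcp_rot'])"
python3 -m handwheel '[[0.066,-0.13,0.064,0,0,0,1],[0.132,-0.26,0.128,0,0,0,1],[0.199,-0.395,0.191,0,0,0,1],[0.26,-0.53,0.26,0,0,0,1],[0.33,-0.66,0.32,0,0,0,1],[0.39,-0.79,0.3822,0,0,0,1],[0.3977,-0.79,0.3822,0,0,0,1],[0.3977,-0.79,0.3822,0,0,0,1]]'; python3 -c "
from h import *;s=monitor.get_state();print(s['qpos'].round(4).tolist(),s['eef_pos'],s['tcp_rot'],s['time'])
im=eyes.read_camera('wrist');cv2.imwrite('pics/w1.png',im[:,:,::-1]);p=P('wrist')
print(proj(p,[.6956,.036,.196]),p['K'][0][0],tri([ray(p,(256,192)),ray(p,(256,193))])[0])"
```

```text
time: 1.35
eef_pos: [0.4199, -0.2805, 0.3003]
tcp_rot: [0.954, 0.001, 0.301, 0.001]
contact_force: [-0.7, -0.2, -0.2]
opening: 1.002
finger_force: 0.0
[-1.0255, -0.3696, 2.1954, 0.5985, 1.0519, 0.31] [ 0.41993096 -0.28047172  0.30034377] [9.53758103e-01 7.01412017e-04 3.00572059e-01 1.19420434e-03]
time: 2.35
eef_pos: [0.6386, 0.0347, 0.2653]
tcp_rot: [0.954, 0.0, 0.3, 0.001]
contact_force: [0.2, -0.8, 0.3]
opening: 1.0
finger_force: 0.0
[-0.1307, -0.0623, 2.0072, 0.1298, 0.5946, 1.3545] [0.63857939 0.03467941 0.26526913] [9.53870776e-01 2.92106706e-04 3.00214852e-01 1.22461750e-03] 2.35
[252.21568086 190.245011  ] 267.952222898712 [0.63444445 0.03377315 0.41252632]
```

View pics/w1.png

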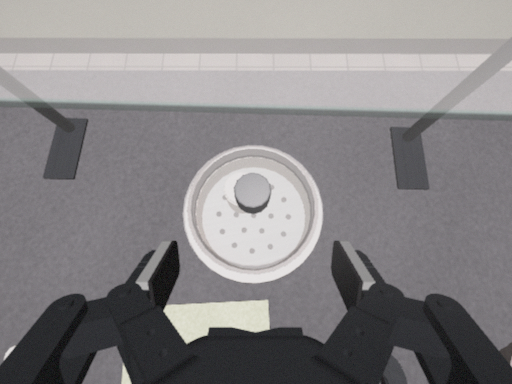

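The wrist view shows the knob top at about (252.5,189). The prediction was (252.2,190.2), so the knob position (0.6956, 0.036) is confirmed to about 1 mm, and the pad and feet are in view. I'll fit the arm kinematics from the logged poses to check that the leaned poses at the pad and crucible are reachable.

```bash
cat > kin.py <<'E'
from h import *
from scipy.optimize import least_squares
D=[([-1.49198,.287201,1.578192,0,1.278593,-.150021],[.15309,-.65678,.24891],[.99346,.11417,.00004,-.0012]),
([-1.0255,-.3696,2.1954,.5985,1.0519,.31],[.41993,-.28047,.30034],[.953758,.0007,.300572,.0012]),
([-.1307,-.0623,2.0072,.1298,.5946,1.3545],[.63858,.03468,.26527],[.95387,.00029,.300215,.001225])]
def fk(q,k):
    h,a,b,L1,e,L2,d,o=k
    r=lambda ax,v:Rot.from_euler(ax,v)
    R1=r('z',q[0]);R2=R1*r('y',q[1]);R3=R2*r('y',q[2]);R4=R3*r('z',q[3]);R5=R4*r('y',q[4]);R6=R5*r('z',q[5]+o)
    p=np.array([0,0,h])+R1.apply([a,b,0])+R2.apply([0,0,L1])+R3.apply([e,0,L2])+R5.apply([0,0,d])
    return p,R6
def err(k): 
    return np.concatenate([np.r_[fk(q,k)[0]-p,.3*(fk(q,k)[1].inv()*Rot.from_quat(t)).as_rotvec()] for q,p,t in D])
best=min((least_squares(err,[.15,0,.1,.4,0,.4,.25,o]) for o in(0,1.57,3.14,-1.57)),key=lambda s:s.cost);K=best.x
LO=np.array([-2.77,-.9,.21,-1.53,.24,-2.84]);HI=np.array([2.77,2.22,2.48,4.67,2.81,2.84])
def ik(p,R,tries=12):
    rng=np.random.default_rng(0);out=None
    for i in range(tries):
        q0=[D[2][0],D[1][0]][i] if i<2 else rng.uniform(LO,HI)
        f=lambda q:np.r_[fk(q,K)[0]-p,.3*(fk(q,K)[1].inv()*R).as_rotvec()]
        s=least_squares(f,np.clip(q0,LO+.01,HI-.01),bounds=(LO,HI))
        if out is None or s.cost<out.cost-1e-9: out=s
    return np.sqrt(2*out.cost),out.x.round(2)
E
python3 - <<'E'
from kin import *
print(np.sqrt(2*best.cost),K.round(4))
for nm,p in[("pad",[.484,.11,.08]),("padhi",[.484,.11,.16]),("cru",[.475,.31,.036])]:
  for lean in(25,30,35,40):
    for az in(-60,-30,0,15,30,60,90):
      t=np.radians(lean);c=np.radians(az);R=frame([np.sin(t)*np.cos(c),np.sin(t)*np.sin(c),-np.cos(t)],[np.sin(c),-np.cos(c),0])
      e,q=ik(np.array(p),R)
      if e<3e-3: print(nm,lean,az,q)
E
```

```text
2.8042331350720767e-05 [2.4030e-01 2.0000e-04 1.0090e-01 4.4300e-01 2.0600e-02 5.7230e-01
 2.3030e-01 1.5708e+00]
pad 25 -30 [ 0.14  0.01  2.29 -0.52  0.56  2.64]
pad 25 0 [ 0.02 -0.06  2.35 -0.02  0.41  1.61]
pad 25 15 [-0.04 -0.07  2.36  0.3   0.45  1.03]
pad 25 30 [-0.1  -0.05  2.35  0.5   0.54  0.56]
pad 25 60 [-0.17  0.02  2.27  0.6   0.78 -0.07]
pad 25 90 [-0.18  0.12  2.16  0.51  1.   -0.5 ]
pad 30 -30 [ 0.17  0.    2.32 -0.71  0.51  2.83]
pad 30 0 [ 0.02 -0.08  2.4  -0.04  0.3   1.63]
pad 30 15 [-0.06 -0.09  2.4   0.46  0.36  0.86]
pad 30 30 [-0.13 -0.07  2.39  0.69  0.5   0.36]
pad 30 60 [-0.21  0.02  2.3   0.73  0.8  -0.21]
pad 30 90 [-0.22  0.14  2.16  0.6   1.05 -0.58]
pad 35 -60 [ 0.28  0.14  2.19 -0.84  0.84 -2.8 ]
pad 35 15 [-0.07 -0.11  2.45  0.72  0.29  0.6 ]
pad 35 30 [-0.16 -0.09  2.43  0.91  0.47  0.13]
pad 35 60 [-0.25  0.02  2.32  0.86  0.82 -0.34]
pad 35 90 [-0.26  0.16  2.16  0.67  1.09 -0.66]
pad 40 -60 [ 0.31  0.17  2.19 -0.96  0.88 -2.68]
pad 40 15 [-0.08 -0.11  2.48  1.11  0.24  0.2 ]
pad 40 30 [-0.19 -0.09  2.46  1.16  0.47 -0.12]
pad 40 60 [-0.29  0.04  
[... 1469 characters left out ...]
0.28 0.21 2.17 0.63 0.52 0.29]
cru 25 90 [ 0.23  0.28  2.08  0.63  0.78 -0.23]
cru 30 -60 [ 0.6   0.41  1.92 -0.65  0.96 -2.64]
cru 30 0 [ 0.5   0.22  2.19 -0.75  0.36  2.73]
cru 30 15 [ 0.44  0.18  2.22 -0.38  0.24  2.1 ]
cru 30 60 [0.25 0.2  2.21 0.84 0.5  0.07]
cru 30 90 [ 0.19  0.29  2.1   0.75  0.8  -0.35]
cru 35 -60 [ 0.63  0.44  1.91 -0.74  1.01 -2.56]
cru 35 -30 [ 0.61  0.32  2.08 -0.95  0.7  -2.84]
cru 35 60 [ 0.22  0.2   2.24  1.07  0.5  -0.16]
cru 35 90 [ 0.16  0.3   2.11  0.87  0.84 -0.48]
cru 40 -60 [ 0.66  0.47  1.9  -0.82  1.06 -2.49]
cru 40 -30 [ 0.64  0.34  2.09 -1.09  0.73 -2.7 ]
cru 40 60 [ 0.19  0.2   2.27  1.28  0.53 -0.39]
cru 40 90 [ 0.13  0.31  2.12  0.97  0.88 -0.59]
```

The kinematic fit is good to 0.03 mm. The lean-35° lid placement works with the lean turned to azimuth 45° at the pad, and the crucible works at lean 25°. Next I'll compute the knob grasp.

```bash
cat >> kin.py <<'E'
def ori(lean,az):
    t=np.radians(lean);c=np.radians(az);return frame([np.sin(t)*np.cos(c),np.sin(t)*np.sin(c),-np.cos(t)],[np.sin(c),-np.cos(c),0])
E
python3 - <<'E'
from kin import *
rel([.6956,.036,.185],ori(35,0))
E
```

```text
shift [ 0.0025 -0.0057  0.2471] turn [0.0009 0.0002 0.0001]
```

```bash
python3 -m handwheel '[[0.0025,-0.004,0.08,0,0,0,1],[0.0025,-0.004,0.16,0,0,0,1],[0.0025,-0.004,0.21,0,0,0,1],[0.0025,-0.004,0.247,0,0,0,1],[0.0025,-0.004,0.247,0,0,0,1],[0.0025,-0.004,0.247,0,0,0,0],[0.0025,-0.004,0.247,0,0,0,-0.3],[0.0025,-0.004,0.247,0,0,0,-0.6],[0.0025,-0.004,0.247,0,0,0,-0.6],[0.0025,-0.004,0.247,0,0,0,-0.6],[0.0025,-0.004,0.247,0,0,0,-0.6]]' 50
python3 - <<'E'
from h import *
for n in("wrist","side"):
    im=eyes.read_camera(n);cv2.imwrite(f"pics/g_{n}.png",im[:,:,::-1])
a=cv2.imread("pics/g_wrist.png");b=cv2.imread("pics/g_side.png")
cv2.imwrite("pics/g.png",np.hstack([cv2.resize(a[60:330,126:396],(400,400)),cv2.resize(b[100:280,140:320],(400,400))]))
E
```

```text
time: 3.78
eef_pos: [0.6959, 0.037, 0.1867]
tcp_rot: [0.953, 0.0, 0.302, 0.001]
contact_force: [-4.6, 0.5, 5.8]
opening: 0.355
finger_force: 50.3
```

View pics/g.png

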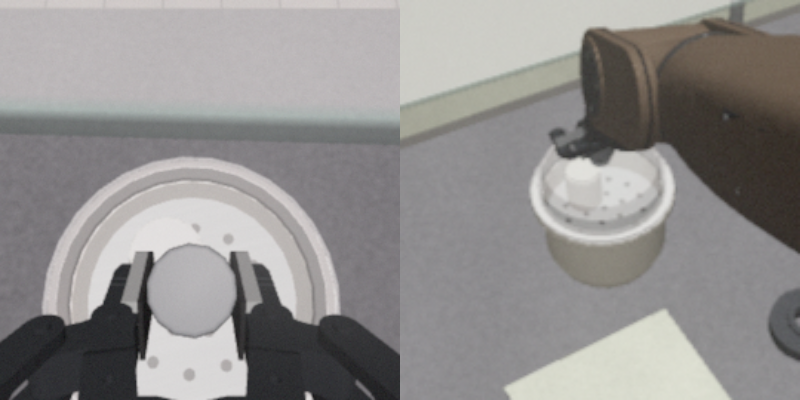

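The wrist crop shows both pads flat on the knob sides, and opening 0.355 (30 mm) matches the knob. The shelf edge is well clear. Now I'll lift straight up 32 mm.

```bash
python3 -m handwheel '[[0.006,0,-0.0085,0,0,0,-0.6],[0.014,0,-0.02,0,0,0,-0.6],[0.025,0,-0.0355,0,0,0,-0.6],[0.036,0,-0.0515,0,0,0,-0.6],[0.046,0,-0.0655,0,0,0,-0.6],[0.046,0,-0.0655,0,0,0,-0.6],[0.046,0,-0.0655,0,0,0,-0.6]]'
python3 - <<'E'
from kin import *
s=monitor.get_state();print(s['contact_force'],s['finger_force'])
b=pose();
rel([.60,.05,.235],ori(35,0));rel([.484,.110,.16],ori(35,45))
M=(np.array([.484,.11,.16]),ori(35,45)); rel([.484,.11,.0805],ori(35,45),M)
for f in np.linspace(0,1,5): print(ik(M[0]+[0,0,-.08*f],M[1],3))
im=eyes.read_camera("side");cv2.imwrite("pics/l_side.png",cv2.resize(im[80:300,120:420,::-1],(600,440)))
E
```

```text
time: 4.75
eef_pos: [0.6954, 0.037, 0.2173]
tcp_rot: [0.954, 0.0, 0.301, 0.001]
contact_force: [0.5, 0.2, -1.1]
opening: 0.351
finger_force: 49.6
[ 0.47514675  0.16826918 -1.12399463] 49.59958946797997
shift [-0.17   -0.0324 -0.1729] turn [0.0005 0.0001 0.0004]
shift [-0.5149 -0.1829 -0.1858] turn [ 0.1439  0.0003 -0.2044]
shift [-0.114   0.      0.1628] turn [0. 0. 0.]
(np.float64(5.340993797397672e-10), array([-0.22, -0.21,  2.35,  0.74,  0.8 ,  0.09]))
(np.float64(5.136794206813691e-09), array([-0.22, -0.18,  2.36,  0.78,  0.76,  0.04]))
(np.float64(3.001576988250515e-08), array([-0.22, -0.13,  2.37,  0.82,  0.72, -0.01]))
(np.float64(1.1509739698189362e-07), array([-0.22, -0.09,  2.38,  0.86,  0.69, -0.07]))
(np.float64(2.6260919520273002e-12), array([-0.22, -0.04,  2.38,  0.92,  0.66, -0.14]))
```

View pics/l_side.png

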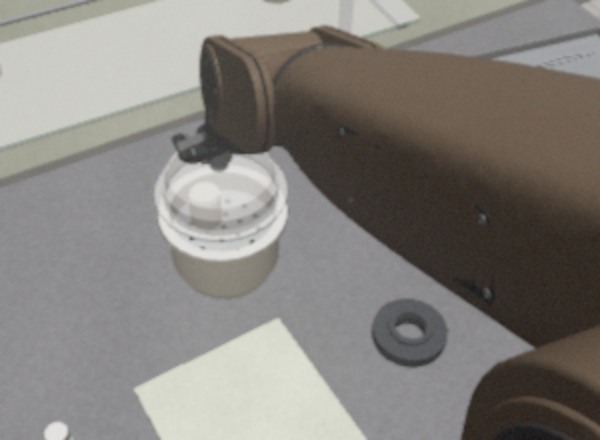

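The side view shows the lid raised level, with two separate rims visible. Now I'll carry it back, then over the pad, turning the lean about the vertical.

```bash
python3 -m handwheel '[[-0.03,-0.006,-0.03,0,0,0,-0.6],[-0.08,-0.015,-0.08,0,0,0,-0.6],[-0.13,-0.025,-0.13,0,0,0,-0.6],[-0.18,-0.034,-0.173,0,0,0,-0.6],[-0.25,-0.06,-0.176,0.02,0,-0.0284,-0.6],[-0.32,-0.09,-0.178,0.05,0,-0.071,-0.6],[-0.39,-0.12,-0.18,0.08,0,-0.1136,-0.6],[-0.45,-0.15,-0.183,0.11,0,-0.156,-0.6],[-0.495,-0.173,-0.185,0.134,0,-0.19,-0.6],[-0.5149,-0.1829,-0.1858,0.1439,0,-0.2044,-0.6],[-0.5149,-0.1829,-0.1858,0.1439,0,-0.2044,-0.6],[-0.5149,-0.1829,-0.1858,0.1439,0,-0.2044,-0.6]]'
python3 - <<'E'
from kin import *
rel([.484,.11,.0815],ori(35,45))
a=eyes.read_camera("side");b=eyes.read_camera("scene")
cv2.imwrite("pics/p.png",cv2.resize(np.hstack([a[200:380,100:340],b[180:360,110:350]])[:,:,::-1],(800,300)))
E
```

```text
time: 6.3
eef_pos: [0.4847, 0.1097, 0.1605]
tcp_rot: [0.881, 0.365, 0.278, -0.114]
contact_force: [-0.3, -0.4, -2.6]
opening: 0.354
finger_force: 49.9
shift [-0.1138 -0.0019  0.1613] turn [ 0.0005  0.0001 -0.0001]
```

View pics/p.png

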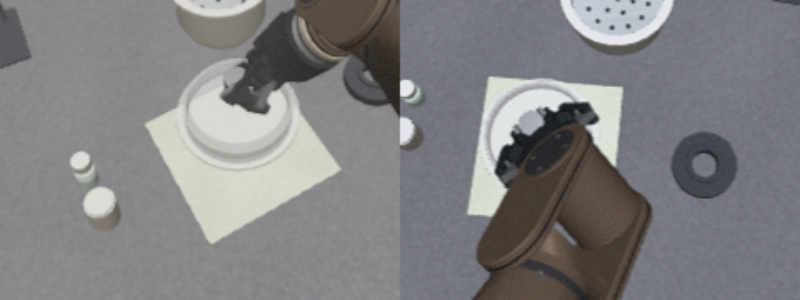

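The lid hangs level over the pad. I'll lower it to about 3 mm above, then feel for contact.

```bash
python3 -m handwheel '[[-0.015,0,0.021,0,0,0,-0.6],[-0.04,0,0.057,0,0,0,-0.6],[-0.07,0,0.099,0,0,0,-0.6],[-0.095,-0.001,0.1345,0,0,0,-0.6],[-0.108,-0.001,0.153,0,0,0,-0.6],[-0.1138,-0.001,0.1613,0,0,0,-0.6],[-0.1138,-0.001,0.1613,0,0,0,-0.6],[-0.1138,-0.001,0.1613,0,0,0,-0.6]]'
python3 -m handwheel '[[-0.0008,0,0.0011,0,0,0,-0.6],[-0.0016,0,0.0022,0,0,0,-0.6],[-0.0024,0,0.0034,0,0,0,-0.6],[-0.0032,0,0.0046,0,0,0,-0.6],[-0.0032,0,0.0046,0,0,0,-0.6]]'
```

```text
time: 7.4
eef_pos: [0.4843, 0.11, 0.0818]
tcp_rot: [0.881, 0.365, 0.278, -0.115]
contact_force: [-0.1, -0.2, -1.7]
opening: 0.355
finger_force: 49.9
time: 8.02
eef_pos: [0.4837, 0.1101, 0.0789]
tcp_rot: [0.881, 0.365, 0.278, -0.115]
contact_force: [0.7, -0.4, -2.6]
opening: 0.352
finger_force: 49.9
```

```bash
python3 -m handwheel '[[-0.0007,0,0.001,0,0,0,-0.6],[-0.0014,0,0.002,0,0,0,-0.6],[-0.0021,0,0.003,0,0,0,-0.6],[-0.0021,0,0.003,0,0,0,-0.6]]'
```

```text
time: 8.52
eef_pos: [0.4844, 0.1103, 0.0786]
tcp_rot: [0.881, 0.365, 0.278, -0.115]
contact_force: [-4.6, -0.3, 7.8]
opening: 0.354
finger_force: 50.9
```

Contact is made (+8 N). Now release and back out along the tool axis.

```bash
python3 -m handwheel '[[0,0,0,0,0,0,-0.15],[0,0,0,0,0,0,0.1],[0,0,0,0,0,0,0.4],[0,0,0,0,0,0,0.4],[0,0,0,0,0,0,0.4],[0,0,-0.04,0,0,0,0.4],[0,0,-0.13,0,0,0,0.4],[0,0,-0.26,0,0,0,0.4],[0,0,-0.35,0,0,0,0.4],[0,0,-0.35,0,0,0,0.4]]'
python3 - <<'E'
from kin import *
s=monitor.get_state();print(s['qpos'].round(3))
# measure neighbour & crucible
a=eyes.read_camera("side");b=eyes.read_camera("scene")
cv2.imwrite("pics/s2.png",b[:,:,::-1]);cv2.imwrite("pics/d2.png",a[:,:,::-1])
c=lambda im,x,y,w,h:cv2.resize(im[y:y+h,x:x+w,::-1],(400,300),interpolation=cv2.INTER_CUBIC)
cv2.imwrite("pics/m2.png",np.vstack([np.hstack([c(b,190,130,100,75),c(a,180,145,100,75)]),np.hstack([c(b,100,200,160,120),c(a,160,220,160,120)])]))
E
```

```text
time: 9.78
eef_pos: [0.4281, 0.052, 0.1951]
tcp_rot: [0.881, 0.365, 0.28, -0.112]
contact_force: [0.5, -0.5, 0.1]
opening: 0.701
finger_force: 0.0
[-0.426 -0.449  2.447  0.684  1.014  0.025]
```

View pics/m2.png

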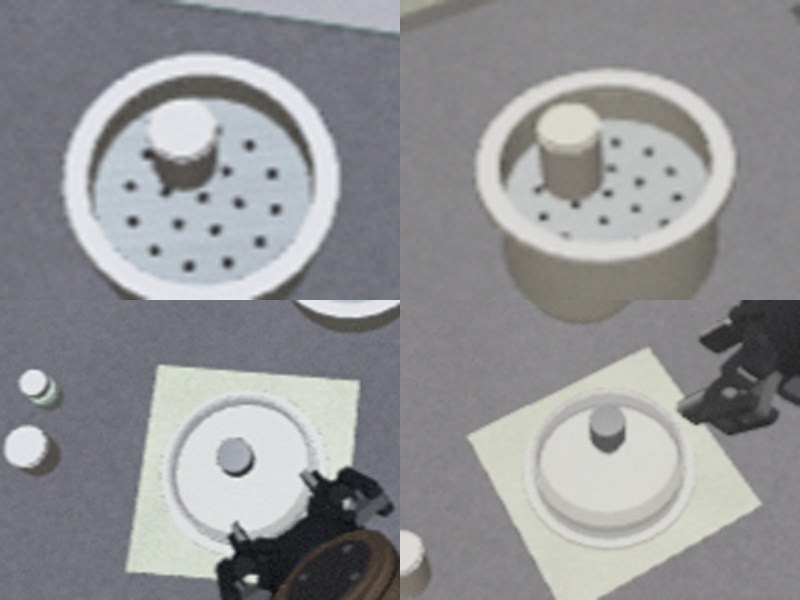

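The lid sits flat in the middle of the pad. The neighbour's top is at scene (235.2,161.8) and side (221.8,177.3). Next: place offset, and the crucible approach with reach checks.

```bash
python3 - <<'E'
from kin import *
s,d=P("scene"),P("side")
print(tri([ray(s,(235.2,161.8)),ray(d,(221.8,177.3))])[0],plane(s,(235.2,161.8),.128),plane(d,(221.8,177.3),.128))
im=cv2.imread("pics/s2.png");im2=cv2.imread("pics/d2.png")
for I,p,(x0,x1,y0,y1),th in((im,s,(203,277,142,210),165),(im2,d,(195,270,160,212),165)):
    m=np.zeros(I.shape[:2],np.uint8);m[y0:y1,x0:x1]=I.min(2)[y0:y1,x0:x1]>th
    c=max(cv2.findContours(m,0,1)[0],key=cv2.contourArea);w=np.array([plane(p,q[0],.110)[:2] for q in c],np.float32)
    print("rim",cv2.minEnclosingCircle(w),cv2.fitEllipse(w))
u=plane(s,((235/400*160+100),(158/300*120+200)-.4),.088);v=plane(d,(160+(208/400*160),220+(114/300*120)),.088);print("knob on pad",u,v)
for nm,p in(("pre",[.475-.1*np.sin(np.radians(25)),.3095,.036+.1*np.cos(np.radians(25))]),("g",[.475,.3095,.036]),("up",[.475,.3095,.22]),("hi",[.66,.032,.22]),("pl",[.66,.032,.115])):
    for az in (0,30): print(nm,az,ik(np.array(p),ori(25,az),4))
E
```

```text
[0.72086931 0.04970145 0.12105654] [0.71741663 0.04859257 0.128     ] [0.7151934  0.05241823 0.128     ]
rim ((0.6961836218833923, 0.035320982336997986), 0.07986080646514893) ((0.6962310075759888, 0.03527865186333656), (0.15624122321605682, 0.15747880935668945), 20.57413101196289)
rim ((0.698448896408081, 0.036702778190374374), 0.08023925125598907) ((0.6983329653739929, 0.03678462281823158), (0.15719722211360931, 0.15779505670070648), 159.2234344482422)
knob on pad [0.48212696 0.10822903 0.088     ] [0.48982416 0.10853246 0.088     ]
pre 0 (np.float64(1.2402057003365789e-11), array([ 0.52, -0.02,  2.21, -0.38,  0.6 ,  2.37]))
pre 30 (np.float64(1.2592221987875978e-12), array([ 0.41, -0.07,  2.26,  0.1 ,  0.52,  1.38]))
g 0 (np.float64(5.620191293590403e-12), array([ 0.48,  0.22,  2.16, -0.5 ,  0.42,  2.47]))
g 30 (np.float64(1.4612493077081527e-09), array([0.37, 0.19, 2.2 , 0.2 , 0.33, 1.25]))
up 0 (np.float64(1.1668886801460884e-10), array([ 0.48, -0.08,  2.07, -0.28,  0.78,  2.21]))
up 30 (np.float64(9.084291613465434e-12), array([ 0.37, -0.13,  2.12,  0.1 ,  0.72,  1.36]))
hi 0 (np.float64(2.3020940969724054e-11), array([-0.12,  0.09,  1.9 ,  0.08,  0.72,  1.4 ]))
hi 30 (np.float64(9.674560200443038e-14), array([-0.21,  0.12,  1.87,  0.38,  0.85,  0.63]))
pl 0 (np.float64(1.9307552015780457e-10), array([-0.12,  0.23,  1.96,  0.1 ,  0.52,  1.37]))
pl 30 (np.float64(3.053292658275553e-13), array([-0.21,  0.25,  1.93,  0.47,  0.68,  0.52]))
```

Desiccator at (0.6962, 0.036) and neighbour at about (0.7165, 0.050). I'll place the crucible at (0.666, 0.024), a gap of about 16 mm. The grasp and placing use lean 25°, azimuth 15°.

```bash
python3 - <<'E'
from kin import *
R=ori(25,15);z=R.apply([0,0,1]);g=np.array([.4755,.310,.035]);pre=g-.09*z
print(pre, ik(pre,R,3)); rel(pre,R)
rel(g,R,(pre,R))
E
```

```text
[0.43876039 0.30015565 0.1165677 ] (np.float64(9.903767091742551e-12), array([ 0.44, -0.04,  2.25, -0.16,  0.51,  1.87]))
shift [ 0.2668 -0.4156  0.4162] turn [-0.0833 -0.0541  0.1444]
shift [ 0.    -0.     0.225] turn [0. 0. 0.]
```

```bash
python3 -m handwheel '[[0.02,-0.04,0.02,-0.008,-0.005,0.014,0.4],[0.06,-0.11,0.08,-0.021,-0.014,0.036,0.4],[0.11,-0.18,0.16,-0.037,-0.024,0.065,0.4],[0.16,-0.26,0.25,-0.054,-0.035,0.094,0.4],[0.22,-0.35,0.34,-0.071,-0.046,0.123,0.4],[0.2668,-0.4156,0.4162,-0.0833,-0.0541,0.1444,0.4],[0.2668,-0.4156,0.4162,-0.0833,-0.0541,0.1444,0.4],[0.2668,-0.4156,0.4162,-0.0833,-0.0541,0.1444,0.4]]'
python3 - <<'E'
from kin import *
rel([.4755,.310,.035],ori(25,15))
im=eyes.read_camera("wrist");cv2.imwrite("pics/w2.png",im[:,:,::-1]);p=P("wrist")
print(proj(p,[.4755,.310,.05]),proj(p,[.533,.312,.06]))
E
```

```text
time: 10.88
eef_pos: [0.4369, 0.3025, 0.1136]
tcp_rot: [0.968, 0.129, 0.212, -0.028]
contact_force: [0.7, -0.6, 0.1]
opening: 0.698
finger_force: 0.0
shift [0.0069 0.007  0.2194] turn [-0.0003  0.0016  0.0011]
[259.95837753 194.98773264] [277.26926303 120.86237609]
```

View pics/w2.png

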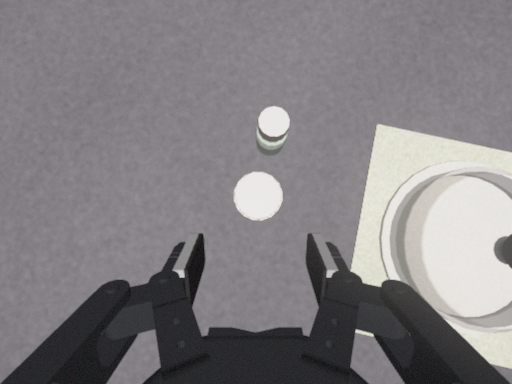

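The wrist view shows the crucible top at (258,196), against a prediction of (260,195), with the vial clear at (274,122). I'll go in, grip and lift.

```bash
python3 -m handwheel '[[0.003,0.003,0.05,0,0,0,0.4],[0.005,0.005,0.12,0,0,0,0.4],[0.0065,0.006,0.18,0,0.0016,0.001,0.4],[0.0069,0.006,0.2194,0,0.0016,0.001,0.4],[0.0069,0.006,0.2194,0,0.0016,0.001,0.4],[0.0069,0.006,0.2194,0,0.0016,0.001,0.2],[0.0069,0.006,0.2194,0,0.0016,0.001,0.0],[0.0069,0.006,0.2194,0,0.0016,0.001,-0.3],[0.0069,0.006,0.2194,0,0.0016,0.001,-0.3],[0.0069,0.006,0.2194,0,0.0016,0.001,-0.3],[0.0069,0.006,0.2194,0,0.0016,0.001,-0.3]]' 30
python3 - <<'E'
from kin import *
R=ori(25,15);p,_=pose()
rel(p+[0,0,.02],R);rel([p[0],p[1],.22],R)
rel([.55,.15,.24],R,(np.array([p[0],p[1],.22]),R)); rel([.666,.024,.20],R,(np.array([p[0],p[1],.22]),R))
for q in([p[0],p[1],.22],[.57,.16,.21],[.666,.024,.2],[.666,.024,.115]): print(ik(np.array(q),R,3))
E
```

```text
time: 12.3
eef_pos: [0.4779, 0.3084, 0.0394]
tcp_rot: [0.967, 0.126, 0.218, -0.029]
contact_force: [-3.2, -0.3, 5.7]
opening: 0.446
finger_force: 30.8
shift [ 0.0214 -0.0001 -0.0452] turn [-0.0002 -0.002  -0.0008]
shift [ 0.1934 -0.0007 -0.408 ] turn [-0.0002 -0.002  -0.0008]
shift [ 0.086   0.4292 -0.0151] turn [0. 0. 0.]
shift [0.2237 0.8085 0.1595] turn [0. 0. 0.]
(np.float64(6.979672720927483e-10), array([ 0.42, -0.11,  2.1 , -0.1 ,  0.72,  1.79]))
(np.float64(4.6165984165950224e-11), array([ 0.07, -0.05,  2.07,  0.12,  0.7 ,  1.3 ]))
(np.float64(6.43448545307606e-11), array([-0.18,  0.13,  1.9 ,  0.27,  0.73,  0.96]))
(np.float64(9.850569658526097e-10), array([-0.18,  0.24,  1.94,  0.33,  0.58,  0.88]))
```

```bash
python3 -m handwheel '[[0.007,0,-0.015,0,0,0,-0.3],[0.03,0,-0.063,0,0,0,-0.3],[0.07,0,-0.148,0,0,0,-0.3],[0.12,0,-0.253,0,0,0,-0.3],[0.165,0,-0.348,0,0,0,-0.3],[0.1934,0,-0.408,0,0,0,-0.3],[0.1934,0,-0.408,0,0,0,-0.3]]'
python3 - <<'E'
from kin import *
rel([.666,.024,.20],ori(25,15))
E
```

```text
time: 13.18
eef_pos: [0.479, 0.3084, 0.2221]
tcp_rot: [0.967, 0.126, 0.22, -0.03]
contact_force: [0.3, -0.0, -0.8]
opening: 0.446
finger_force: 30.4
shift [0.2199 0.8073 0.1645] turn [-0.0004 -0.0033 -0.001 ]
```

```bash
python3 -m handwheel '[[0.011,0.04,0.008,0,0,0,-0.3],[0.036,0.13,0.027,0,0,0,-0.3],[0.071,0.26,0.053,0,0,0,-0.3],[0.106,0.39,0.08,0,-0.0015,0,-0.3],[0.142,0.52,0.106,0,-0.0015,0,-0.3],[0.177,0.65,0.132,0,-0.0015,0,-0.3],[0.206,0.755,0.154,0,-0.0015,0,-0.3],[0.2199,0.8073,0.1645,0,-0.0015,0,-0.3],[0.2199,0.8073,0.1645,0,-0.0015,0,-0.3],[0.2199,0.8073,0.1645,0,-0.0015,0,-0.3]]'
python3 - <<'E'
from kin import *
p,R=pose();rel([.666,.024,.121],R);print(R.inv().apply([0,0,-1])/400)
a=eyes.read_camera("side");b=eyes.read_camera("scene");w=eyes.read_camera("wrist")
c=lambda im,x,y,w,h:cv2.resize(im[y:y+h,x:x+w,::-1],(400,300),interpolation=cv2.INTER_CUBIC)
cv2.imwrite("pics/m3.png",np.vstack([np.hstack([c(b,190,130,100,75),c(a,180,145,100,75)]),np.hstack([c(w,96,60,320,240),c(a,140,100,200,150)])]))
E
```

```text
time: 14.42
eef_pos: [0.6635, 0.0242, 0.1947]
tcp_rot: [0.968, 0.126, 0.213, -0.029]
contact_force: [-0.4, 0.5, -0.9]
opening: 0.444
finger_force: 30.4
shift [-0.072   0.0026  0.1697] turn [0. 0. 0.]
[-1.04999064e-03  7.66217800e-06  2.26880166e-03]
```

View pics/m3.png

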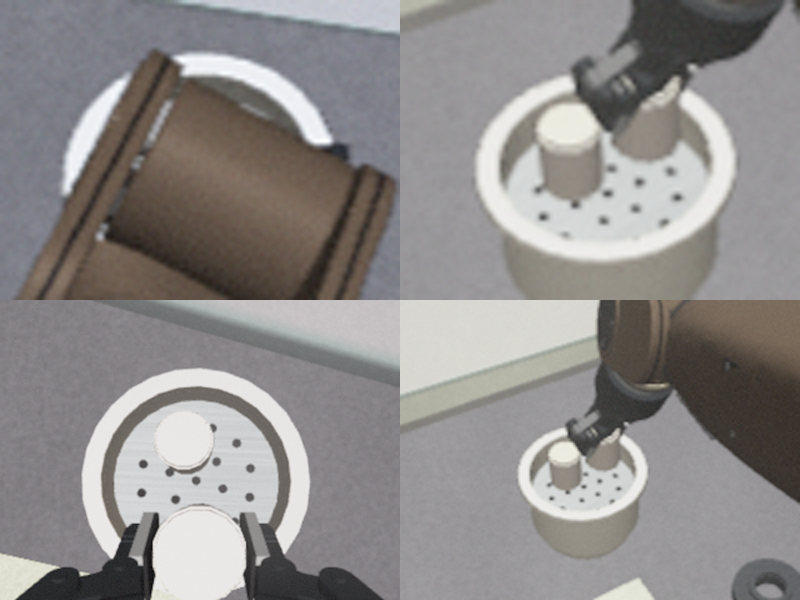

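The crucible hangs upright above the free part of the plate, with the neighbour clear on the far-left side. I'll lower it to about 3.5 mm above, then slowly to contact.

```bash
python3 -m handwheel '[[-0.01,0.0005,0.024,0,0,0,-0.3],[-0.026,0.001,0.06,0,0,0,-0.3],[-0.045,0.0015,0.105,0,0,0,-0.3],[-0.06,0.002,0.14,0,0,0,-0.3],[-0.0685,0.0025,0.16,0,0,0,-0.3],[-0.072,0.0026,0.1697,0,0,0,-0.3],[-0.072,0.0026,0.1697,0,0,0,-0.3]]'
python3 -m handwheel '[[-0.0008,0,0.0018,0,0,0,-0.3],[-0.0016,0,0.0036,0,0,0,-0.3],[-0.0024,0,0.0054,0,0,0,-0.3],[-0.0024,0,0.0054,0,0,0,-0.3]]'
```

```text
time: 15.45
eef_pos: [0.6677, 0.0232, 0.1231]
tcp_rot: [0.968, 0.126, 0.215, -0.029]
contact_force: [-0.2, -0.2, -1.4]
opening: 0.445
finger_force: 30.4
time: 15.95
eef_pos: [0.6675, 0.0233, 0.1207]
tcp_rot: [0.968, 0.126, 0.215, -0.029]
contact_force: [-1.0, 0.2, -0.4]
opening: 0.448
finger_force: 30.4
```

```bash
python3 -m handwheel '[[-0.0008,0,0.0018,0,0,0,-0.3],[-0.0016,0,0.0036,0,0,0,-0.3],[-0.0024,0,0.0054,0,0,0,-0.3],[-0.0024,0,0.0054,0,0,0,-0.3]]'; python3 -m handwheel '[[-0.0005,0,0.001,0,0,0,-0.3],[-0.001,0,0.002,0,0,0,-0.3],[-0.001,0,0.002,0,0,0,-0.3]]'
```

```text
time: 16.45
eef_pos: [0.6675, 0.0233, 0.1182]
tcp_rot: [0.968, 0.126, 0.215, -0.029]
contact_force: [0.3, 0.0, -0.7]
opening: 0.447
finger_force: 30.4
time: 16.82
eef_pos: [0.6677, 0.0233, 0.1175]
tcp_rot: [0.968, 0.126, 0.215, -0.029]
contact_force: [0.1, 0.2, 0.4]
opening: 0.448
finger_force: 30.4
```

```bash
python3 -m handwheel '[[-0.0005,0,0.001,0,0,0,-0.3],[-0.001,0,0.002,0,0,0,-0.3],[-0.001,0,0.002,0,0,0,-0.3]]'
```

```text
time: 17.2
eef_pos: [0.6679, 0.0233, 0.1174]
tcp_rot: [0.968, 0.126, 0.215, -0.029]
contact_force: [-3.4, -0.2, 5.9]
opening: 0.447
finger_force: 30.9
```

Contact at z = 0.1174, as expected. I'll open just enough, then back out along the tool axis.

```bash
python3 -m handwheel '[[0,0,0,0,0,0,0.0],[0,0,0,0,0,0,0.12],[0,0,0,0,0,0,0.22],[0,0,0,0,0,0,0.22],[0,0,0,0,0,0,0.22],[0,0,-0.03,0,0,0,0.22],[0,0,-0.1,0,0,0,0.22],[0,0,-0.2,0,0,0,0.22],[0,0,-0.3,0,0,0,0.4],[0,0,-0.33,0,0,0,0.4],[0,0,-0.33,0,0,0,0.4]]'
python3 - <<'E'
from kin import *
a=eyes.read_camera("side");b=eyes.read_camera("scene");w=eyes.read_camera("wrist")
c=lambda im,x,y,w,h:cv2.resize(im[y:y+h,x:x+w,::-1],(400,300),interpolation=cv2.INTER_CUBIC)
cv2.imwrite("pics/m4.png",np.vstack([np.hstack([c(b,190,130,100,75),c(a,180,145,100,75)]),np.hstack([c(w,96,60,320,240),c(a,160,220,160,120)])]))
R=ori(35,45);z=R.apply([0,0,1]);g=np.array([.4844,.1103,.080])
rel(g-.12*z,R);print(g-.12*z)
for x in(g,g+[0,0,.14],g-.12*z):print(ik(x,R,3))
E
```

```text
time: 18.58
eef_pos: [0.6138, 0.0087, 0.2371]
tcp_rot: [0.968, 0.126, 0.216, -0.028]
contact_force: [-0.0, -0.2, -1.0]
opening: 0.7
finger_force: 0.0
shift [-0.417  -0.2404 -0.0388] turn [ 0.0828  0.0548 -0.1457]
[0.43573043 0.06163043 0.17829825]
(np.float64(2.7124240958038225e-07), array([-0.22, -0.04,  2.38,  0.92,  0.66, -0.14]))
(np.float64(2.2509840288763544e-08), array([-0.22, -0.31,  2.3 ,  0.66,  0.91,  0.21]))
(np.float64(7.993001976058133e-07), array([-0.39, -0.39,  2.44,  0.7 ,  0.96,  0.02]))
```

View pics/m4.png

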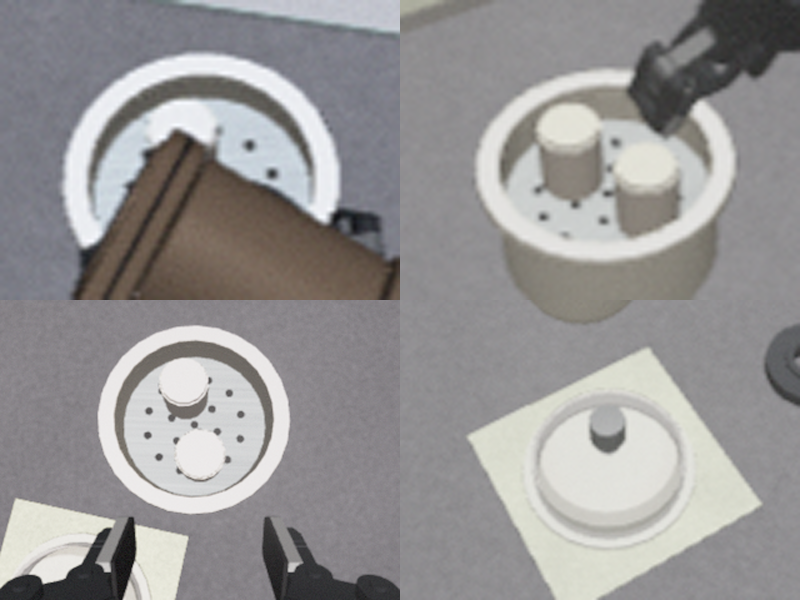

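Both crucibles stand upright on the plate and the lid is undisturbed on the pad. Now back to regrasp the lid at the same tool pose I released it from.

```bash
python3 -m handwheel '[[-0.03,-0.017,-0.003,0.006,0.004,-0.01,0.4],[-0.1,-0.058,-0.009,0.02,0.013,-0.035,0.4],[-0.19,-0.11,-0.018,0.038,0.025,-0.066,0.4],[-0.28,-0.161,-0.026,0.056,0.037,-0.098,0.4],[-0.37,-0.213,-0.034,0.073,0.0486,-0.129,0.4],[-0.417,-0.2404,-0.0388,0.0828,0.0548,-0.1457,0.4],[-0.417,-0.2404,-0.0388,0.0828,0.0548,-0.1457,0.4],[-0.417,-0.2404,-0.0388,0.0828,0.0548,-0.1457,0.4]]'
python3 - <<'E'
from kin import *
rel([.4844,.1103,.0786],Rot.from_quat([.881,.365,.278,-.1145]))
E
```

```text
time: 19.73
eef_pos: [0.4373, 0.061, 0.18]
tcp_rot: [0.881, 0.365, 0.279, -0.114]
contact_force: [-0.3, 0.1, -0.5]
opening: 0.702
finger_force: 0.0
shift [-0.0063 -0.0048  0.3053] turn [ 0.0006 -0.0005 -0.    ]
```

```bash
python3 -m handwheel '[[-0.002,-0.002,0.05,0,0,0,0.4],[-0.004,-0.003,0.13,0,0,0,0.4],[-0.005,-0.004,0.21,0,0,0,0.4],[-0.006,-0.0048,0.27,0,0,0,0.4],[-0.0063,-0.0048,0.304,0,0,0,0.4],[-0.0063,-0.0048,0.304,0,0,0,0.4],[-0.0063,-0.0048,0.304,0,0,0,0.0],[-0.0063,-0.0048,0.304,0,0,0,-0.3],[-0.0063,-0.0048,0.304,0,0,0,-0.6],[-0.0063,-0.0048,0.304,0,0,0,-0.6],[-0.0063,-0.0048,0.304,0,0,0,-0.6],[-0.0063,-0.0048,0.304,0,0,0,-0.6]]' 50
python3 - <<'E'
from kin import *
p,R=pose();rel(p+[0,0,.08],R)
# lid centre from pad pictures: side and scene knob circle
s,d=P("scene"),P("side")
a=eyes.read_camera("side");cv2.imwrite("pics/rg.png",a[:,:,::-1])
E
```

```text
time: 21.22
eef_pos: [0.4841, 0.1101, 0.0799]
tcp_rot: [0.881, 0.365, 0.28, -0.114]
contact_force: [-2.6, -2.8, 7.0]
opening: 0.358
finger_force: 50.0
shift [ 0.1152  0.0009 -0.1635] turn [0. 0. 0.]
```

```bash
python3 -m handwheel '[[0.01,0,-0.014,0,0,0,-0.6],[0.03,0,-0.0425,0,0,0,-0.6],[0.06,0,-0.085,0,0,0,-0.6],[0.095,0,-0.135,0,0,0,-0.6],[0.12,0,-0.17,0,0,0,-0.6],[0.13,0,-0.185,0,0,0,-0.6],[0.13,0,-0.185,0,0,0,-0.6]]'
python3 - <<'E'
from kin import *
R=Rot.from_quat([.954,.0003,.301,.0012])
rel([.60,.05,.235],R);rel([.6956,.037,.226],R)
E
```

```text
time: 22.15
eef_pos: [0.4827, 0.1107, 0.169]
tcp_rot: [0.881, 0.365, 0.279, -0.114]
contact_force: [0.1, -0.1, -2.6]
opening: 0.354
finger_force: 49.8
shift [ 0.1761  0.3151 -0.0771] turn [-0.1436 -0.0008  0.2048]
shift [0.2824 0.5071 0.0256] turn [-0.1436 -0.0008  0.2048]
```

```bash
python3 -m handwheel '[[0.018,0.032,-0.008,-0.014,0,0.02,-0.6],[0.055,0.098,-0.024,-0.045,0,0.064,-0.6],[0.095,0.17,-0.042,-0.075,0,0.107,-0.6],[0.135,0.242,-0.059,-0.108,0,0.154,-0.6],[0.1761,0.3151,-0.0771,-0.133,-0.0006,0.19,-0.6],[0.21,0.375,-0.045,-0.1436,-0.0008,0.2048,-0.6],[0.236,0.43,-0.008,-0.1436,-0.0008,0.2048,-0.6],[0.256,0.475,0.02,-0.1436,-0.0008,0.2048,-0.6],[0.268,0.501,0.038,-0.1436,-0.0008,0.2048,-0.6],[0.271,0.507,0.042,-0.1436,-0.0008,0.2048,-0.6],[0.271,0.507,0.042,-0.1436,-0.0008,0.2048,-0.6],[0.271,0.507,0.042,-0.1436,-0.0008,0.2048,-0.6]]'
python3 - <<'E'
from kin import *
R=Rot.from_quat([.9536,.0003,.301,.0012])
rel([.6956,.037,.191],R)
a=eyes.read_camera("side");w=eyes.read_camera("wrist")
c=lambda im,x,y,w,h:cv2.resize(im[y:y+h,x:x+w,::-1],(400,300),interpolation=cv2.INTER_CUBIC)
cv2.imwrite("pics/m5.png",np.hstack([c(w,96,60,320,240),c(a,170,125,120,90)]))
E
```

```text
time: 23.65
eef_pos: [0.6955, 0.037, 0.2185]
tcp_rot: [0.954, 0.0, 0.301, 0.001]
contact_force: [0.0, -0.2, -2.0]
opening: 0.356
finger_force: 49.8
shift [-0.0393 -0.      0.0566] turn [-0.0001 -0.0001 -0.0001]
```

View pics/m5.png

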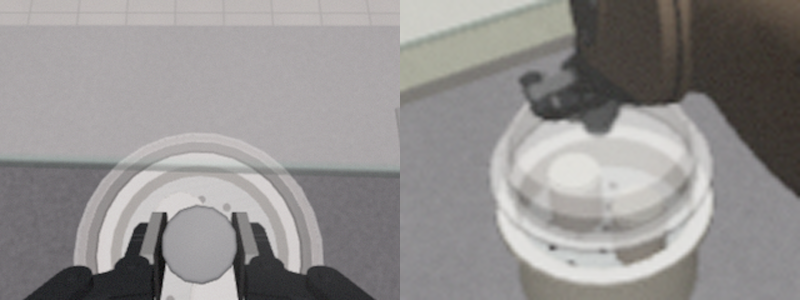

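The lid is level and concentric above the bowl, clear of the crucibles. Lowering it to about 3 mm above, then to contact.

```bash
python3 -m handwheel '[[-0.006,0,0.0087,0,0,0,-0.6],[-0.016,0,0.023,0,0,0,-0.6],[-0.027,0,0.039,0,0,0,-0.6],[-0.035,0,0.0505,0,0,0,-0.6],[-0.0393,0,0.0566,0,0,0,-0.6],[-0.0393,0,0.0566,0,0,0,-0.6]]'
python3 -m handwheel '[[-0.0008,0,0.0011,0,0,0,-0.6],[-0.0016,0,0.0022,0,0,0,-0.6],[-0.0024,0,0.0034,0,0,0,-0.6],[-0.0024,0,0.0034,0,0,0,-0.6]]'
```

```text
time: 24.5
eef_pos: [0.696, 0.0368, 0.1904]
tcp_rot: [0.954, 0.0, 0.301, 0.001]
contact_force: [-0.4, -0.4, -2.5]
opening: 0.353
finger_force: 49.8
time: 25.0
eef_pos: [0.6961, 0.0368, 0.1893]
tcp_rot: [0.954, 0.0, 0.301, 0.001]
contact_force: [0.5, -0.6, -1.8]
opening: 0.355
finger_force: 49.8
```

```bash
python3 -m handwheel '[[-0.0007,0,0.001,0,0,0,-0.6],[-0.0014,0,0.002,0,0,0,-0.6],[-0.0014,0,0.002,0,0,0,-0.6]]'; python3 -m handwheel '[[-0.0007,0,0.001,0,0,0,-0.6],[-0.0014,0,0.002,0,0,0,-0.6],[-0.0014,0,0.002,0,0,0,-0.6]]'
```

```text
time: 25.38
eef_pos: [0.6961, 0.0368, 0.1882]
tcp_rot: [0.954, 0.0, 0.301, 0.001]
contact_force: [0.2, 0.3, -3.0]
opening: 0.354
finger_force: 49.9
time: 25.75
eef_pos: [0.6965, 0.0368, 0.188]
tcp_rot: [0.953, 0.0, 0.302, 0.001]
contact_force: [-1.9, 0.7, -0.2]
opening: 0.353
finger_force: 50.1
```

Contact at the predicted height of 0.188. A slight extra seat, then release and back out.

```bash
python3 -m handwheel '[[-0.0008,0,0.0012,0,0,0,-0.6],[-0.0008,0,0.0012,0,0,0,-0.6],[-0.0008,0,0.0012,0,0,0,-0.15],[-0.0008,0,0.0012,0,0,0,0.1],[-0.0008,0,0.0012,0,0,0,0.4],[-0.0008,0,0.0012,0,0,0,0.4],[-0.0008,0,0.0012,0,0,0,0.4],[0,0,-0.04,0,0,0,0.4],[0,0,-0.13,0,0,0,0.4],[0,0,-0.26,0,0,0,0.4],[0,0,-0.35,0,0,0,0.4],[0,0,-0.35,0,0,0,0.4]]'
python3 - <<'E'
from kin import *
a=eyes.read_camera("side");b=eyes.read_camera("scene");w=eyes.read_camera("wrist");cv2.imwrite("pics/fa.png",a[:,:,::-1])
p=P("wrist");d=P("side")
g=cv2.cvtColor(w,cv2.COLOR_RGB2GRAY)
def rim(I,pp,z,box,th):
    x0,x1,y0,y1=box;m=np.zeros(I.shape[:2],np.uint8);m[y0:y1,x0:x1]=I.min(2)[y0:y1,x0:x1]>th
    c=max(cv2.findContours(m,0,1)[0],key=cv2.contourArea);return cv2.fitEllipse(np.array([plane(pp,q[0],z)[:2] for q in c],np.float32))
print(rim(a,d,.116,(190,272,150,214),150)); print(proj(p,[.696,.0365,.196]),proj(d,[.696,.0365,.196]))
c=lambda im,x,y,w,h:cv2.resize(im[y:y+h,x:x+w,::-1],(400,300),interpolation=cv2.INTER_CUBIC)
cv2.imwrite("pics/m6.png",np.hstack([c(w,96,60,320,240),c(a,180,145,100,75)]))
E
```

```text
time: 27.25
eef_pos: [0.616, 0.0371, 0.3074]
tcp_rot: [0.952, 0.0, 0.305, 0.002]
contact_force: [0.3, 0.4, -0.5]
opening: 0.698
finger_force: 0.0
((0.7027374505996704, 0.03552810475230217), (0.158710777759552, 0.18209750950336456), 69.30935668945312)
[255.37126187 177.4030631 ] [229.67170977 159.91884645]
```

View pics/m6.png

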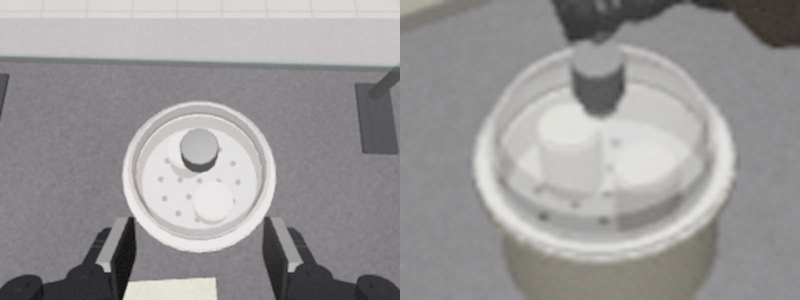

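The knob is back at its starting pixel in the side view. The flange sits flush and concentric, both crucibles stand upright under it, and the gripper is clear. Handing in.

```bash
python3 -c "
from plant import ctrl;print(ctrl.sign_off())"
```

```text
the job is handed in; nothing more can be done
None
```

The job is handed in (judge's result not shown): the last pictures show the crucible upright on the plate beside the other and the lid centred and flat on the rim, at about 27 s, but I viewed 13 pictures, over the limit of 10.

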